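# Clamp a platen roller in the spring fixture

## Robot

A 6-joint arm with a two-finger parallel gripper is mounted at the origin on a cart in front of the work surface, level with it; the furniture and walls round the work are solid. World frame = base frame: x ahead of the robot, y to its left, z up, the work surface at z = 0. Lengths are in mm, angles in degrees, forces in N, time in s.
With the tool pointing down it reaches from about 300 to 850 mm from the base axis. Payload 4.2 kg.
Tool frame: the origin (TCP) lies on the centre line of the jaws, within the pads' length; the fingertips stand 8 mm ahead of it and the grasp point (between the pads) lies 11 mm behind it; z points along the fingers, y is the line along which they close (so a half turn about z gives the same grasp; the last joint's range is limited). The gripper opens to 91 mm and grips with 3 to 60 N. Pads are 32 mm wide; open, the fingers measure 118 mm over their backs; the gripper's body (76 mm by 178 mm) begins 60 mm behind the grasp point.
Start: joints at [68.526, 18.312, 89.639, -0, 72.044, -1.146], TCP at [199.759, 539.202, 221.976] pointing down, gripper open.
Joint ranges: [-177.97, 177.97], [-48.28, 115.42], [12.27, 149.76], [-77.06, 257.06], [2.81, 150.46], [-146.56, 146.56]. Speed limits (degrees/s): [147.25, 147.25, 180, 180, 180, 180].

## Interface

Orientations are given as [roll, pitch, yaw] about the fixed x, y, z axes, in that order (R = Rz(yaw) Ry(pitch) Rx(roll)).
In Python, from workcell import telemetry, eyes, ticket gives the robot as it stands. The module is installed in compiled form; this text tells all that it offers.
- The arm moves only by the shell command python3 -m crank 'ROWS' [OPENING] [FORCE]. ROWS is JSON, a list of rows, each an object of numbers: "dx", "dy", "dz": the shift along the world's x, y, z normalised to -1 to 1, where 1 is 80 cm; "yaw": the turn about the world's z normalised to -1 to 1, where 1 is 5 degrees. A call has 1 to 10 rows; each row shifts and turns the commanded pose from where the row before left it; what a row does not reach is not made up. A row lasts 1/8 s, in which the tool goes at most 62.5 mm and 10.7 degrees, less where a joint would pass 70% of its speed; a pose out of reach is approached as far as the arm can. A call with a number of a shift or a turn outside -1 to 1 is refused whole. A call with a gripper value outside its range is refused whole. OPENING is the opening, from 0 (shut) to 1 (fully open), set as the call begins (- or left out, the last holds). The fingers move at their own pace and stop on an object; FORCE is the grip in N (left out, the last holds). Time passes only in rows, so rows that do not move let the fingers close. It gives the time, the measured TCP pose, the force, the opening and the grip force at its end, in the units of the state.
- telemetry.state(): the state, without advancing time (a new reading comes with each control period).
- eyes.grab_frame(name): name is "scene" or "top"; returns the picture (400x640x3 uint8, red, green, blue); there is no depth.
- eyes.calibration(name): a dict with "camera_matrix" (3x3 intrinsics, pixels), "world_from_camera" (4x4, takes a point from camera to world coordinates). Camera axes: x right, y down, z forward; pixel columns grow to the right and rows downward; lengths in mm; the calibration is good to about 2 mm. A picture is of the moment at which its call begins. calibration takes no time and is no camera call.
- ticket.job_done(): hands the job in; it is judged then, once.
The state is a dict: "time_s": time; "qpos": joint angles; "qvel": joint speeds; "effort": joint torques, N m; "ee_pos": TCP position; "ee_rot": TCP orientation; "force": force on the tool from outside, world axes, zero at the start; "torque": the same for the moment, N m; "gripper_width": finger opening in mm; "gripper_force": force on a finger pad.
Only numpy, scipy, OpenCV 4.12 (cv2) and the standard library are available. Lean on these libraries where they do the work, as an engineer would, in place of code of your own. Each camera call takes 0.05 s, during which the arm holds its last target. There are 200 camera calls.

## Task

Mount the loose printer roller in the spring clamping fixture: hold it crosswise over the free end of the raised, forked tilt plate, in front of the two hooks, and push the plate down with it until the plate lies level or a little lower. Keeping the plate down, slide the roller in under both hook lips, back against the hook posts and centred between them, then let go so that the spring holds it there. The height at which the fixture's head is set differs each time, so feel for it; never bear on the plate with more than about 20 N, and leave the other things alone.

Things in the scene. Friction and masses are not known exactly. Their poses are not given: they have to be found in the camera images.
- roller_mid (a point): centre of the loose black rubber platen roller lying on the bench: body 12 mm thick, 82 mm long, thin shaft ends to 104 mm overall, 35 g. Origin 6 mm above its underside; y along the roller, z up. It does not roll (its section acts as a 12 mm square). Grip it across its middle: there the fingers fit into the slot of the plate.
- fixture: base (160x110x6 mm) of a grey metal fixture. Origin: centre of its underside; x from the plate's free end to its hinge, y along the hinge, z up; x, y, z below are in this frame, mm. On it a head with hooks and tilt plate is set on levelling screws 8 mm lower to 16 mm higher than the z values given: not shown by any reading, so feel for it. Head plate: top at z 21.
- press (a point): where the roller's centre is with the plate pushed level before the hooks: x -20, y 0, z 46 (-8 to +16 as the head is set). Come down here, roller parallel to y. Tilt plate: hinge axis at x 62, z 37; top face z 40 when level, here 30 mm higher when raised. Fork: tines at |y| 18-29, x -32 to 48; the slot between is 36 mm wide, open at the free end, for the fingers.
- seat (a point): where the clamped roller's centre belongs: x 7, y 0, z 46 (-8 to +16 as the head is set). Two hooks on the head stand beside the plate at |y| 31-43: posts with front faces at x 13, lips reaching forward to x -4, lip underside z 52, top z 59: just 12 mm above the level plate however the head is set. The gap between the hooks is 62 mm; the roller's ends go under the lips.
- tilt_plate (a joint): plate angle, rad: 0 level, positive raised. Rests at its upper stop, 0.35. Hinge spring: 0.22 N m there, 0.36 level (4.4 N at x -20, 6.5 N at x 7). Below level it gives to a hard stop at -0.045: surface 3.7 mm lower at x -20, 2.5 mm at x 7, so on the stop it climbs 0.045 mm per mm towards the hinge. Against the stop force mounts fast: keep it under 20 N.
- usb: bystander: small usb stick, 18x53x8 mm, origin at the centre of its underside
- etape: bystander: small black roll of tape, 59 mm wide, 19 mm high, origin at the centre of its underside
- driver: bystander: screwdriver, 152 mm long, origin at the centre of its underside
- mtape: bystander: wide flat tape roll, 104 mm wide, 17 mm high, origin at the centre of its underside
Mind the look-alikes: they are no part of the job. What is shaped like the part that bears roller_mid but pink or purple is not meant.

How it is judged:
By the outcome, as a careful person would: the job done as asked, in the order asked, and still so for the second after the job is handed in, with the robot touching nothing.
It also fails if it takes over 67 s, if anything falls off the work surface, if the arm or the gripper's body presses on something with over 40 N, if the wrist force passes 120 N, or if a joint passes its speed limit or range.

## Working session

There is one attempt and no reset: what is moved stays moved. The work goes in short steps, Python scripts to look and compute and a shell command to move; the robot and the scene stay as the last step left them, time stands still between calls to the robot, and variables do not carry over. Pictures are saved under pics/ and viewed, at most 10 in all, crops included, and the job is handed in when it is done.

```bash
mkdir -p pics; python3 - <<'E'
from workcell import telemetry, eyes
import cv2
for n in ("scene","top"):
    f=eyes.grab_frame(n); cv2.imwrite(f"pics/{n}0.png",f[:,:,::-1])
    c=eyes.calibration(n); print(n,c["camera_matrix"],c["world_from_camera"])
print(telemetry.state())
E
```

```text
scene [[370.79744277   0.         322.0509615 ]
 [  0.         370.79744277 202.21404719]
 [  0.           0.           1.        ]] [[ 9.00824877e-01 -2.52555273e-01  3.53171878e-01  1.28511362e+02]
 [-4.34146298e-01 -5.13427685e-01  7.40208757e-01 -8.62372328e+02]
 [-5.61540535e-03 -8.20126726e-01 -5.72154368e-01  7.13098909e+02]
 [ 0.00000000e+00  0.00000000e+00  0.00000000e+00  1.00000000e+00]]
top [[365.07445408   0.         320.10853039]
 [  0.         365.07445408 196.50490441]
 [  0.           0.           1.        ]] [[ 1.09950267e-02 -9.83253429e-01  1.81911529e-01  3.74594692e+02]
 [-9.99915063e-01 -1.20845018e-02 -4.88168619e-03  3.93636859e-01]
 [ 6.99824489e-03 -1.81842404e-01 -9.83302784e-01  9.59595725e+02]
 [ 0.00000000e+00  0.00000000e+00  0.00000000e+00  1.00000000e+00]]
{'time_s': 0.1, 'qpos': array([ 6.85268421e+01,  1.83479039e+01,  8.96987876e+01, -7.17865618e-04,
        7.20458318e+01, -1.14407904e+00]), 'qvel': array([ 0.01459284, -0.13512586, -0.13914936, -0.00490064, -0.09845041,
       -0.04550559]), 'effort': array([ 1.41542590e-03, -4.13329697e+01, -2.32505447e+01,  7.28981663e-02,
        4.21753689e-02, -5.61494505e-05]), 'ee_pos': array([199.58440616, 538.77594921, 221.20936328]), 'ee_rot': array([-1.79907481e+02, -1.16496419e-03,  1.59671142e+02]), 'force': array([-0.36399768, -1.16862594, -0.07033391]), 'torque': array([ 0.01580154,  0.0040949 , -0.00415448]), 'gripper_force': 0.0, 'gripper_width': 91.14777744774467}
```

View pics/scene0.png

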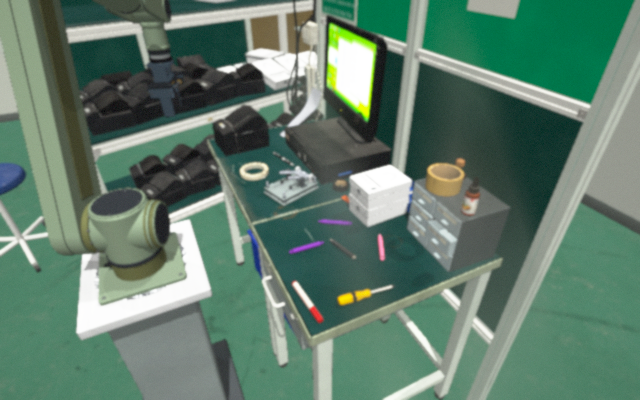

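View pics/top0.png

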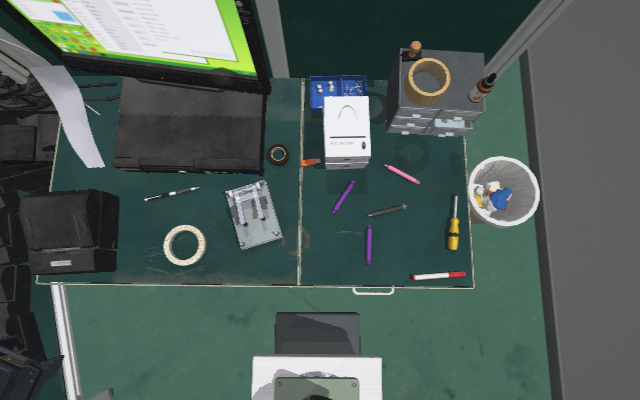

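The top view shows a dark roller at about (387,210), purple and pink decoys beside it, and the fixture at about (255,213). I'll zoom in on both.

```bash
python3 - <<'E'
import cv2,numpy as np
t=cv2.imread("pics/top0.png")
a=cv2.resize(t[170:260,210:300],None,fx=6,fy=6,interpolation=cv2.INTER_CUBIC)
b=cv2.resize(t[190:230,355:420],None,fx=4,fy=4,interpolation=cv2.INTER_CUBIC)
o=np.zeros((540,800,3),np.uint8);o[:540,:540]=a;o[:160,540:800]=b
cv2.imwrite("pics/crop1.png",o)
s=cv2.imread("pics/scene0.png")
cv2.imwrite("pics/crop2.png",cv2.resize(s[155:265,255:365],None,fx=5,fy=5,interpolation=cv2.INTER_CUBIC))
E
```

```text
(no output)
```

View pics/crop1.png

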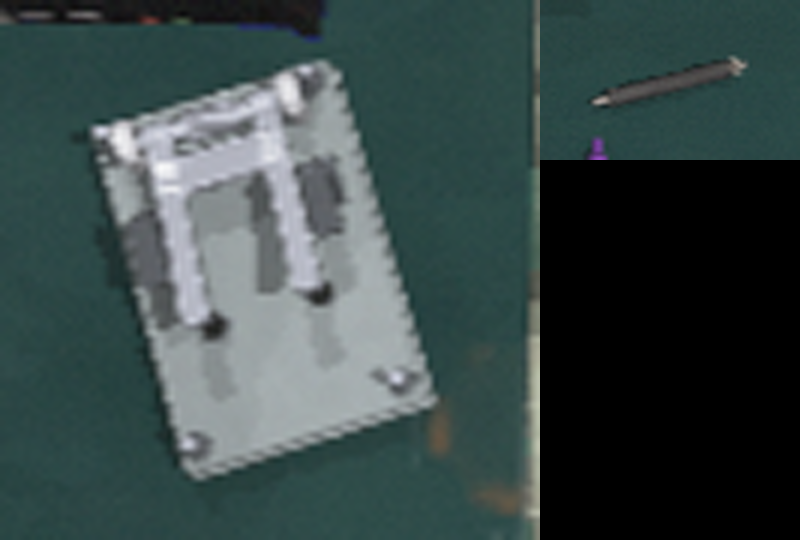

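View pics/crop2.png

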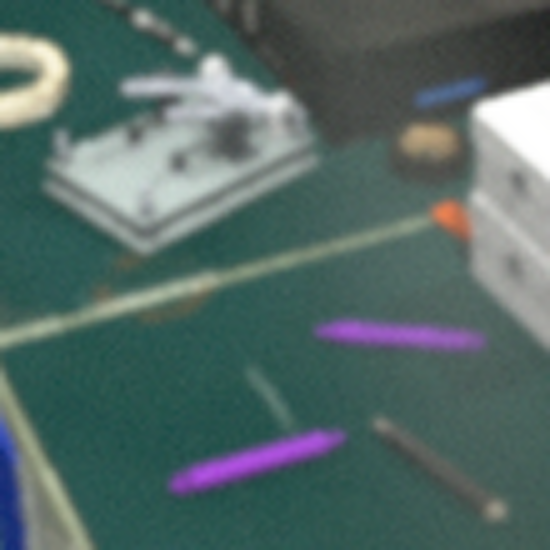

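The crops confirm the dark roller with light shaft ends at about (369,215) and (405,206) in the top image. The fixture's fork has its free end toward the robot and its hinge away from it. Next I'll work out both poses.

```bash
cat > h.py <<'E'
import numpy as np
from workcell import eyes
C={n:eyes.calibration(n) for n in("top","scene")}
def ray(n,u,v,z):
    c=C[n];K=c["camera_matrix"];T=c["world_from_camera"]
    d=T[:3,:3]@np.linalg.solve(K,[u,v,1]);o=T[:3,3]
    return o+d*(z-o[2])/d[2]
def proj(n,P):
    c=C[n];T=np.linalg.inv(c["world_from_camera"]);P=np.atleast_2d(P)
    q=(P@T[:3,:3].T+T[:3,3])@c["camera_matrix"].T
    return q[:,:2]/q[:,2:]
def fix(p,P):
    P=np.atleast_2d(np.array(P,float));a=np.radians(p[2]);c,s=np.cos(a),np.sin(a)
    return np.c_[p[0]+c*P[:,0]-s*P[:,1],p[1]+s*P[:,0]+c*P[:,1],P[:,2]]
E
python3 - <<'E'
from h import *
from scipy.optimize import least_squares
tp=lambda x,y:(x/6-.42+210,y/6-.42+170)
sp=lambda x,y:(x/5-.4+255,y/5-.4+155)
rp=lambda x,y:((x-540)/4-.38+355,y/4-.38+190)
a=ray("top",*rp(597,102),6);b=ray("top",*rp(740,66),6)
print("roller top",a,b,(a+b)/2,np.linalg.norm(a-b),np.degrees(np.arctan2(*(b-a)[1::-1])))
a=ray("scene",*sp(378,424),6);b=ray("scene",*sp(498,512),6)
print("roller scn",(a+b)/2,np.linalg.norm(a-b),np.degrees(np.arctan2(*(b-a)[1::-1])))
obs=[("top",tp(435,402),(-80,-55,6)),("top",tp(195,478),(-80,55,3)),("top",tp(340,68),(80,-55,6)),
("scene",sp(148,252),(-80,-55,0)),("scene",sp(320,160),(80,-55,0)),("scene",sp(43,188),(-80,55,0))]
f=lambda p:np.ravel([proj(n,fix(p,P))[0]-uv for n,uv,P in obs])
r=least_squares(f,[380,170,15],loss="soft_l1");print(r.x,f(r.x).reshape(-1,2).round(2))
m=tp((195+308)/2,(322+287)/2)
for h in(-8,4,16):
    P=ray("top",*m,72+h);d=P[:2]-r.x[:2];A=np.radians(r.x[2]);c,s=np.cos(A),np.sin(A)
    print("tine tip mid",h,"fix xy",c*d[0]+s*d[1],-s*d[0]+c*d[1])
E
```

```text
roller top [ 502.72689073 -133.32394584    6.        ] [ 527.87081158 -228.39013791    6.        ] [ 515.29885116 -180.85704188    6.        ] 98.335129181597 -75.1851566209403
roller scn [ 517.04501984 -176.15404108    6.        ] 98.5022714503783 -74.73322246796556
[502.54341664 170.09974369  17.94531568] [[ 0.11  0.15]
 [-0.57  0.23]
 [-0.78 -1.45]
 [-0.6   1.67]
 [ 0.22  1.81]
 [ 0.55  1.28]]
tine tip mid -8 fix xy -24.636101689424795 1.7714808638555688
tine tip mid 4 fix xy -26.637576866907164 0.11270493749199861
tine tip mid 16 fix xy -28.6390520443896 -1.5460709888715805
```

```bash
python3 -m crank '[{"dx":0.028,"dy":-0.064,"yaw":-1},{"dx":0.028,"dy":-0.064,"yaw":-1},{"dx":0.028,"dy":-0.064,"yaw":-1},{"dx":0.028,"dy":-0.064,"yaw":-1},{"dx":0.028,"dy":-0.064,"yaw":-1},{"dx":0.028,"dy":-0.064,"yaw":-1},{"dx":0.028,"dy":-0.064,"yaw":-1},{"dx":0.028,"dy":-0.064,"yaw":-1},{"dx":0.028,"dy":-0.064,"yaw":-1},{"dx":0.028,"dy":-0.064,"yaw":-1}]' 0.5 20
python3 -m crank '[{"dx":0.028,"dy":-0.064,"yaw":-0.94},{"dx":0.028,"dy":-0.064},{"dx":0.028,"dy":-0.064},{"dx":0.028,"dy":-0.064},{},{}]'
```

```text
validation failed for argument at $[0]...
validation failed for argument at $[0]...
```

```bash
python3 -m crank '[{"dx":0.028,"dy":-0.064,"dz":0,"yaw":-1},{"dx":0.028,"dy":-0.064,"dz":0,"yaw":-1},{"dx":0.028,"dy":-0.064,"dz":0,"yaw":-1},{"dx":0.028,"dy":-0.064,"dz":0,"yaw":-1},{"dx":0.028,"dy":-0.064,"dz":0,"yaw":-1},{"dx":0.028,"dy":-0.064,"dz":0,"yaw":-1},{"dx":0.028,"dy":-0.064,"dz":0,"yaw":-1},{"dx":0.028,"dy":-0.064,"dz":0,"yaw":-1},{"dx":0.028,"dy":-0.064,"dz":0,"yaw":-1},{"dx":0.028,"dy":-0.064,"dz":0,"yaw":-1}]' 0.5 20
```

```text
time_s: 1.35
ee_pos: [424.0, 25.4, 221.9]
ee_rot: [180.0, -0.0, 109.5]
force: [0.9, 0.6, 0.1]
gripper_width: 45.6
gripper_force: 0.0
```

```bash
python3 -m crank '[{"dx":0.0284,"dy":-0.064,"dz":-0.02,"yaw":-0.94},{"dx":0.0284,"dy":-0.064,"dz":-0.03,"yaw":0},{"dx":0.0284,"dy":-0.064,"dz":-0.03,"yaw":0},{"dx":0.0284,"dy":-0.064,"dz":-0.03,"yaw":0},{"dx":0,"dy":0,"dz":-0.05,"yaw":0},{"dx":0,"dy":0,"dz":0,"yaw":0},{"dx":0,"dy":0,"dz":0,"yaw":0}]'
python3 - <<'E'
from workcell import eyes
import cv2,numpy as np
t=eyes.grab_frame("top")[:,:,::-1];s=eyes.grab_frame("scene")[:,:,::-1]
o=np.hstack([cv2.resize(t[160:260,350:430],None,fx=5,fy=5,interpolation=2),cv2.resize(s[200:300,300:380],None,fx=5,fy=5,interpolation=2)])
cv2.imwrite("pics/c3.png",o)
E
```

```text
time_s: 2.22
ee_pos: [515.1, -177.3, 94.9]
ee_rot: [179.9, 0.0, 105.0]
force: [0.2, 0.5, -0.0]
gripper_width: 45.4
gripper_force: 0.0
```

View pics/c3.png

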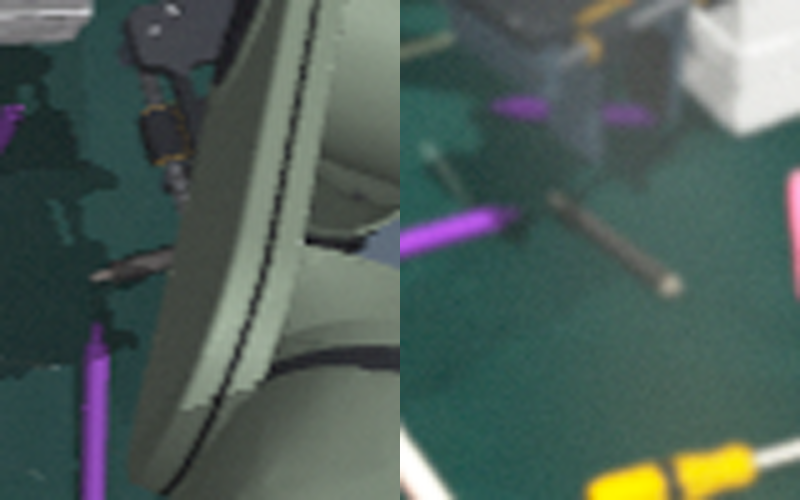

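The top view is blocked by the arm. The scene view (right half) shows the fingers over the middle of the roller. I'll descend and grip.

```bash
python3 -m crank '[{"dx":0.001,"dy":-0.0015,"dz":-0.04,"yaw":0},{"dx":0,"dy":0,"dz":-0.04,"yaw":0},{"dx":0,"dy":0,"dz":-0.02,"yaw":0},{"dx":0,"dy":0,"dz":-0.0065,"yaw":0},{"dx":0,"dy":0,"dz":0,"yaw":0},{"dx":0,"dy":0,"dz":0,"yaw":0}]'
python3 -m crank '[{"dx":0,"dy":0,"dz":0,"yaw":0},{"dx":0,"dy":0,"dz":0,"yaw":0},{"dx":0,"dy":0,"dz":0,"yaw":0},{"dx":0,"dy":0,"dz":0,"yaw":0},{"dx":0,"dy":0,"dz":0,"yaw":0},{"dx":0,"dy":0,"dz":0,"yaw":0}]' 0 25
```

```text
time_s: 3.08
ee_pos: [516.2, -179.1, 9.9]
ee_rot: [179.9, 0.1, 105.0]
force: [-0.2, -0.3, -0.3]
gripper_width: 45.5
gripper_force: 0.0
time_s: 3.82
ee_pos: [515.5, -178.8, 8.8]
ee_rot: [180.0, 0.0, 105.0]
force: [0.8, 0.6, 0.8]
gripper_width: 11.8
gripper_force: 25.0
```

```bash
python3 -m crank '[{"dx":0,"dy":0,"dz":0.05,"yaw":0},{"dx":0,"dy":0,"dz":0.06,"yaw":0},{"dx":-0.0057,"dy":0.0613,"dz":0.035,"yaw":0.3},{"dx":-0.0057,"dy":0.0613,"dz":0,"yaw":0},{"dx":-0.0057,"dy":0.0613,"dz":0,"yaw":0},{"dx":-0.0057,"dy":0.0613,"dz":0,"yaw":0},{"dx":-0.0057,"dy":0.0613,"dz":0,"yaw":0},{"dx":-0.0057,"dy":0.0613,"dz":0,"yaw":0},{"dx":-0.0057,"dy":0.0613,"dz":0,"yaw":0},{"dx":0,"dy":0,"dz":0,"yaw":0}]'
python3 -m crank '[{"dx":0,"dy":0,"dz":0,"yaw":0},{"dx":0,"dy":0,"dz":0,"yaw":0}]'
python3 - <<'E'
from workcell import eyes
import cv2,numpy as np
t=np.mean([eyes.grab_frame("top")[:,:,::-1] for _ in range(3)],0).astype(np.uint8);s=np.mean([eyes.grab_frame("scene")[:,:,::-1] for _ in range(6)],0).astype(np.uint8)
cv2.imwrite("pics/t4.png",t);cv2.imwrite("pics/s4.png",s)
o=np.hstack([cv2.resize(t[170:260,220:300],None,fx=4,fy=4,interpolation=2)[:360],cv2.resize(s[145:217,255:335],None,fx=5,fy=5,interpolation=2)])
cv2.imwrite("pics/c4.png",o)
E
```

```text
time_s: 5.08
ee_pos: [483.1, 167.1, 124.7]
ee_rot: [180.0, -0.0, 106.7]
force: [0.6, -0.3, -1.3]
gripper_width: 11.7
gripper_force: 25.0
time_s: 5.32
ee_pos: [483.5, 163.3, 124.7]
ee_rot: [-180.0, 0.0, 106.4]
force: [-0.2, -0.2, 0.0]
gripper_width: 11.7
gripper_force: 25.0
```

View pics/c4.png

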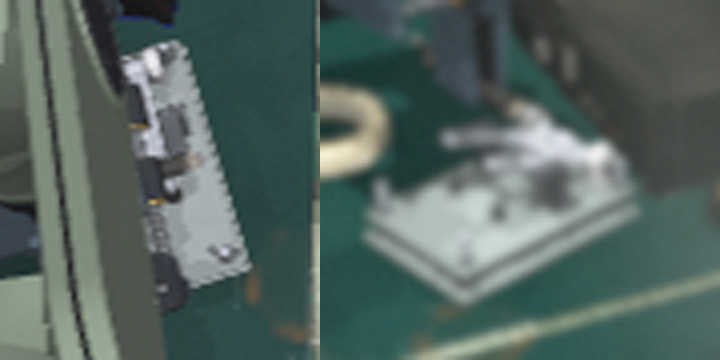

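Top crop shows the roller's right shaft end at about px (268,210). The scene crop shows its end at about (293,165), with the raised tine below it. I'll refine the fixture pose from silhouettes and the grip offset from the roller end.

```bash
cat > fit.py <<'E'
from h import *
import cv2
from scipy.optimize import least_squares
def mask(f,roi):
    im=cv2.imread(f).astype(int);b,g,r=im[...,0],im[...,1],im[...,2]
    m=((r>95)&(abs(r-g)<40)).astype(np.uint8);k=np.zeros_like(m);x0,y0,x1,y1=roi
    k[y0:y1,x0:x1]=m[y0:y1,x0:x1]
    n,l,s,_=cv2.connectedComponentsWithStats(cv2.morphologyEx(k,cv2.MORPH_CLOSE,np.ones((3,3),np.uint8)))
    return (l==1+np.argmax(s[1:,4])).astype(np.uint8)
mt=mask("pics/top0.png",(215,172,295,262))
c=max(cv2.findContours(mt,0,1)[0],key=cv2.contourArea);print("rect",cv2.minAreaRect(c))
ms=mask("pics/scene0.png",(258,160,325,207))
c2=max(cv2.findContours(ms,0,1)[0],key=cv2.contourArea)
print("top quad",cv2.approxPolyDP(cv2.convexHull(c),2.,True)[:,0].tolist());print("scene hull",cv2.approxPolyDP(cv2.convexHull(c2),1.,True)[:,0].tolist())
e=np.array([498.2,113.4,121])
for n,uv in(("top",(268,210)),("scene",(293.4,165.4))): print(n,"pred end",proj(n,e),"obs",uv, ray(n,*uv,121)-e)
E
python3 fit.py
```

```text
rect ((253.02145385742188, 214.34495544433594), (61.087257385253906, 43.57454299926758), 73.44293212890625)
top quad [[264, 180], [282, 236], [242, 249], [225, 191]]
scene hull [[291, 162], [312, 173], [315, 176], [318, 187], [285, 205], [282, 205], [264, 192], [266, 181]]
top pred end [[269.43254742 209.26648735]] obs (268, 210) [-1.75721054  3.25482335  0.        ]
scene pred end [[294.89227255 168.37108976]] obs (293.4, 165.4) [ 3.03768787 20.20141315  0.        ]
```

```bash
cat >> fit.py <<'E'
def side(c,a,b,t=1.6):   # contour points near segment a-b, trimmed at ends
    P=c[:,0].astype(float);a,b=np.array(a,float),np.array(b,float);d=b-a;L=np.linalg.norm(d);d/=L
    u=(P-a)@d;w=(P-a)@np.array([-d[1],d[0]]);return P[(u>4)&(u<L-4)&(abs(w)<t)]
E_=[("top",side(c,(264,180),(282,236)),(80,-55,3),(-80,-55,3)),("top",side(c,(282,236),(242,249)),(-80,-55,3),(-80,55,3)),
 ("scene",side(c2,(318,187),(285,205)),(80,-55,0),(-80,-55,0)),("scene",side(c2,(282,205),(264,192)),(-80,-55,0),(-80,55,0))]
def res(p,use=E_,sep=False):
    out=[]
    for n,P,A,B in use:
        q=proj(n,fix(p[:3],[A,B,(0,0,3)]));d=q[1]-q[0];d/=np.linalg.norm(d);nn=np.array([-d[1],d[0]])
        if (q[2]-q[0])@nn>0: nn=-nn   # outward
        out.append((P-q[0])@nn+0.5)
    return [o.round(2) for o in out] if sep else np.concatenate(out)
for use in(E_[:2],E_[2:],E_):
    r=least_squares(res,[502,170,17],args=(use,),loss="soft_l1",f_scale=.5);print(r.x,[round(float(np.mean(o)),2) for o in res(r.x,use,True)],[len(u[1]) for u in use])
p=r.x
def draw(im,n,P,col,o,k): 
    q=((proj(n,P)-o+.5)*k*16).astype(int);cv2.polylines(im,[q],True,col,1,cv2.LINE_AA,4)
def panel(f,n,o,k,roll,h=-5):
    im=cv2.imread(f)[o[1]:o[1]+300//k,o[0]:o[0]+400//k];im=cv2.resize(im,None,fx=k,fy=k,interpolation=2);o=np.array(o)
    if roll is None:
        for z,col in((0,(0,0,255)),(21+h,(0,255,255))): draw(im,n,fix(p,[(80,55,z),(80,-55,z),(-80,-55,z),(-80,55,z)]),col,o,k)
        for s in(1,-1): draw(im,n,fix(p,[(-25.3,18*s,72+h),(-25.3,29*s,72+h),(49.8-1.8,29*s,44.5+h),(49.8-1.8,18*s,44.5+h)]),(255,0,255),o,k)
    else:
        x,y,yw,z=roll;draw(im,n,fix((x,y,yw),[(6,-41,z),(6,41,z),(-6,41,z),(-6,-41,z)]),(0,255,255),o,k);draw(im,n,fix((x,y,yw),[(1,-52,z),(1,52,z),(-1,52,z),(-1,-52,z)]),(0,0,255),o,k)
    v=np.zeros((300,400,3),np.uint8);v[:im.shape[0],:im.shape[1]]=im;return v
R=(483.5,163.3,16.5,121)
cv2.imwrite("pics/c5.png",np.vstack([np.hstack([panel("pics/top0.png","top",(215,178),4,None),panel("pics/scene0.png","scene",(255,150),5,None)]),
 np.hstack([panel("pics/t4.png","top",(240,190),8,R),panel("pics/s4.png","scene",(265,145),8,R)])]))
E
python3 fit.py
```

```text
rect ((253.02145385742188, 214.34495544433594), (61.087257385253906, 43.57454299926758), 73.44293212890625)
top quad [[264, 180], [282, 236], [242, 249], [225, 191]]
scene hull [[291, 162], [312, 173], [315, 176], [318, 187], [285, 205], [282, 205], [264, 192], [266, 181]]
top pred end [[269.43254742 209.26648735]] obs (268, 210) [-1.75721054  3.25482335  0.        ]
scene pred end [[294.89227255 168.37108976]] obs (293.4, 165.4) [ 3.03768787 20.20141315  0.        ]
[501.91756751 169.9370733   18.29285215] [0.0, -0.0] [49, 33]
[503.2778005  174.54468178  17.13502975] [-0.0, -0.0] [26, 11]
[502.03233034 170.37401783  18.23617765] [0.15, 0.1, -0.69, -0.57] [49, 33, 26, 11]
```

View pics/c5.png

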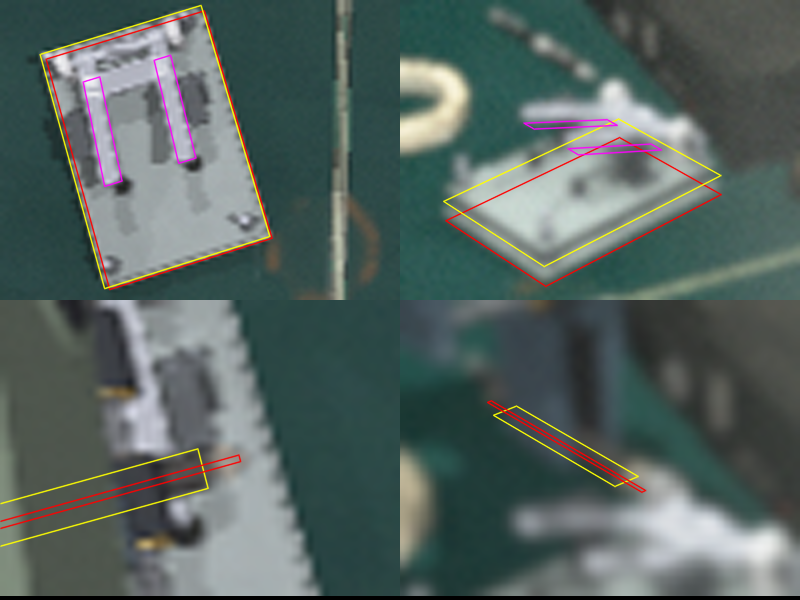

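The overlay puts the fixture at about (502,170.5) with yaw about 17.8°. The roller outline matches the held roller in the top view, with its end at crop (235,460). I'll descend in stages and watch the force.

```bash
python3 -m crank '[{"dx":0,"dy":0,"dz":-0.0185,"yaw":0.26},{"dx":0,"dy":0,"dz":-0.01,"yaw":0},{"dx":0,"dy":0,"dz":0,"yaw":0},{"dx":0,"dy":0,"dz":0,"yaw":0}]'
python3 -m crank '[{"dx":0,"dy":0,"dz":-0.005,"yaw":0},{"dx":0,"dy":0,"dz":-0.005,"yaw":0},{"dx":0,"dy":0,"dz":0,"yaw":0},{"dx":0,"dy":0,"dz":0,"yaw":0}]'
python3 -m crank '[{"dx":0,"dy":0,"dz":-0.005,"yaw":0},{"dx":0,"dy":0,"dz":-0.005,"yaw":0},{"dx":0,"dy":0,"dz":0,"yaw":0},{"dx":0,"dy":0,"dz":0,"yaw":0}]'
python3 -m crank '[{"dx":0,"dy":0,"dz":-0.005,"yaw":0},{"dx":0,"dy":0,"dz":-0.005,"yaw":0},{"dx":0,"dy":0,"dz":0,"yaw":0},{"dx":0,"dy":0,"dz":0,"yaw":0}]'
```

```text
time_s: 6.28
ee_pos: [483.6, 164.5, 101.9]
ee_rot: [180.0, 0.0, 107.8]
force: [-0.5, 0.8, -0.3]
gripper_width: 11.8
gripper_force: 25.0
time_s: 6.78
ee_pos: [483.6, 164.5, 94.0]
ee_rot: [180.0, -0.0, 107.8]
force: [-0.2, -0.6, 0.1]
gripper_width: 11.6
gripper_force: 25.0
time_s: 7.28
ee_pos: [483.6, 164.5, 86.0]
ee_rot: [180.0, -0.0, 107.8]
force: [-0.1, -0.2, -0.5]
gripper_width: 11.6
gripper_force: 25.0
time_s: 7.78
ee_pos: [483.6, 164.5, 78.1]
ee_rot: [180.0, 0.0, 107.8]
force: [-1.0, -0.1, 2.4]
gripper_width: 12.0
gripper_force: 25.0
```

```bash
python3 -m crank '[{"dx":0,"dy":0,"dz":-0.005,"yaw":0},{"dx":0,"dy":0,"dz":-0.005,"yaw":0},{"dx":0,"dy":0,"dz":-0.005,"yaw":0},{"dx":0,"dy":0,"dz":-0.005,"yaw":0},{"dx":0,"dy":0,"dz":0,"yaw":0},{"dx":0,"dy":0,"dz":0,"yaw":0}]'
python3 -m crank '[{"dx":0,"dy":0,"dz":-0.005,"yaw":0},{"dx":0,"dy":0,"dz":-0.005,"yaw":0},{"dx":0,"dy":0,"dz":0,"yaw":0},{"dx":0,"dy":0,"dz":0,"yaw":0}]'
python3 - <<'E'
from workcell import eyes
import cv2,numpy as np
t=eyes.grab_frame("top")[:,:,::-1];s=np.mean([eyes.grab_frame("scene")[:,:,::-1] for _ in range(3)],0).astype(np.uint8)
o=np.hstack([cv2.resize(t[180:240,235:285],None,fx=8,fy=8,interpolation=2),cv2.resize(s[150:210,258:308],None,fx=8,fy=8,interpolation=2)])
cv2.imwrite("pics/c6.png",o)
E
```

```text
time_s: 8.52
ee_pos: [483.4, 164.5, 61.9]
ee_rot: [-180.0, -0.0, 107.8]
force: [-0.1, -0.1, 3.4]
gripper_width: 11.9
gripper_force: 25.0
time_s: 9.02
ee_pos: [483.3, 164.4, 53.9]
ee_rot: [-180.0, -0.0, 107.8]
force: [-2.5, -1.1, 3.0]
gripper_width: 11.6
gripper_force: 25.0
```

View pics/c6.png

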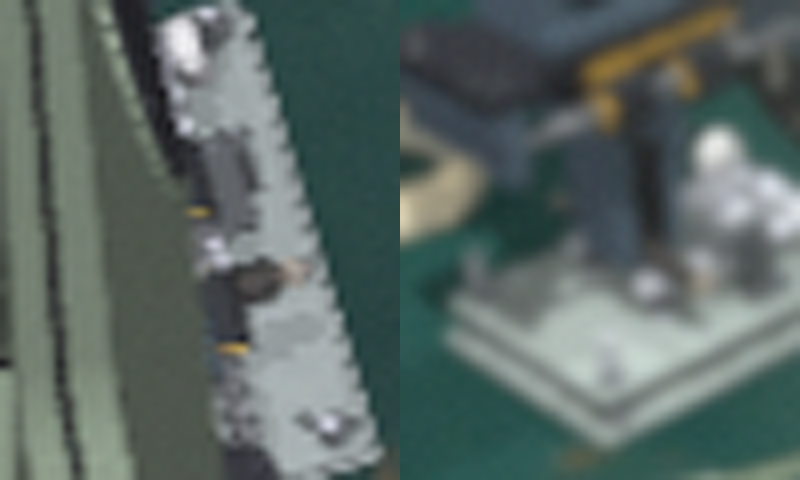

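Roller lies across the plate, ahead of the right hook (dark block at crop (230,180)); its shaft end is at crop (295,268). I'll keep going down in small steps until the stop.

```bash
python3 -m crank '[{"dx":0,"dy":0,"dz":-0.0025,"yaw":0},{"dx":0,"dy":0,"dz":0,"yaw":0},{"dx":0,"dy":0,"dz":0,"yaw":0}]'
python3 -m crank '[{"dx":0,"dy":0,"dz":-0.0025,"yaw":0},{"dx":0,"dy":0,"dz":0,"yaw":0},{"dx":0,"dy":0,"dz":0,"yaw":0}]'
```

```text
time_s: 9.6
ee_pos: [483.5, 164.5, 52.0]
ee_rot: [180.0, -0.0, 107.8]
force: [-3.1, -0.8, 3.3]
gripper_width: 11.9
gripper_force: 25.0
time_s: 9.98
ee_pos: [483.5, 164.5, 50.0]
ee_rot: [180.0, 0.0, 107.8]
force: [-2.4, -0.7, 4.7]
gripper_width: 11.9
gripper_force: 25.0
```

```bash
python3 - <<'E'
from h import *
p=(502.2,170.7,17.8)
for z in (50,):
  for d in(0,41,52):print(d,proj("top",fix(p,[(-20,-d,z)])))
E
```

```text
0 [[252.41798472 219.15798498]]
41 [[268.21559018 214.37238086]]
52 [[272.43948149 213.09282797]]
```

```bash
python3 -m crank '[{"dx":0,"dy":0,"dz":-0.0012,"yaw":0},{"dx":0,"dy":0,"dz":0,"yaw":0},{"dx":0,"dy":0,"dz":0,"yaw":0}]'
python3 -m crank '[{"dx":0,"dy":0,"dz":-0.0012,"yaw":0},{"dx":0,"dy":0,"dz":0,"yaw":0},{"dx":0,"dy":0,"dz":0,"yaw":0}]'
```

```text
time_s: 10.35
ee_pos: [483.6, 164.5, 49.0]
ee_rot: [180.0, -0.0, 107.8]
force: [-2.3, -0.1, 4.6]
gripper_width: 11.6
gripper_force: 25.0
time_s: 10.72
ee_pos: [483.6, 164.5, 48.3]
ee_rot: [180.0, -0.0, 107.8]
force: [-2.6, -0.7, 6.8]
gripper_width: 12.0
gripper_force: 25.0
```

```bash
python3 -m crank '[{"dx":0,"dy":0,"dz":-0.0008,"yaw":0},{"dx":0,"dy":0,"dz":0,"yaw":0},{"dx":0,"dy":0,"dz":0,"yaw":0}]'
```

```text
time_s: 11.1
ee_pos: [483.6, 164.5, 48.1]
ee_rot: [180.0, -0.0, 107.8]
force: [-3.9, -1.4, 9.3]
gripper_width: 11.9
gripper_force: 25.0
```

The stop is at TCP z of about 48.5, with 9 N on the plate. Now I'll slide toward the hooks, rising with the stop's slope.

```bash
python3 -m crank '[{"dx":0.0036,"dy":0.00115,"dz":0.0002,"yaw":0},{"dx":0.0036,"dy":0.00115,"dz":0.0002,"yaw":0},{"dx":0.0036,"dy":0.00115,"dz":0.0002,"yaw":0},{"dx":0,"dy":0,"dz":0,"yaw":0}]'
python3 -m crank '[{"dx":0.0036,"dy":0.00115,"dz":0.0002,"yaw":0},{"dx":0.0036,"dy":0.00115,"dz":0.0002,"yaw":0},{"dx":0,"dy":0,"dz":0,"yaw":0}]'
```

```text
time_s: 11.6
ee_pos: [487.6, 165.8, 48.1]
ee_rot: [-179.4, 0.0, 107.8]
force: [-12.4, -4.2, 16.5]
gripper_width: 11.9
gripper_force: 25.0
time_s: 11.98
ee_pos: [493.7, 167.8, 48.5]
ee_rot: [-179.5, 0.0, 107.8]
force: [-11.8, -3.3, 16.9]
gripper_width: 11.8
gripper_force: 25.0
```

Friction has pushed the load up, so I'll ease off vertically before sliding further.

```bash
python3 -m crank '[{"dx":0,"dy":0,"dz":0.0012,"yaw":0},{"dx":0,"dy":0,"dz":0,"yaw":0}]'
```

```text
time_s: 12.22
ee_pos: [497.0, 168.8, 49.2]
ee_rot: [-179.9, -0.0, 107.8]
force: [-4.8, -1.6, 5.7]
gripper_width: 11.6
gripper_force: 25.0
```

```bash
python3 -m crank '[{"dx":0.0036,"dy":0.00115,"dz":0.00015,"yaw":0},{"dx":0.0036,"dy":0.00115,"dz":0.00015,"yaw":0},{"dx":0,"dy":0,"dz":0,"yaw":0},{"dx":0,"dy":0,"dz":0,"yaw":0}]'
python3 -m crank '[{"dx":0.0025,"dy":0.0008,"dz":0.0001,"yaw":0},{"dx":0,"dy":0,"dz":0,"yaw":0},{"dx":0,"dy":0,"dz":0,"yaw":0}]'
```

```text
time_s: 12.72
ee_pos: [503.1, 170.8, 49.4]
ee_rot: [-179.9, -0.0, 107.8]
force: [-3.1, -0.8, 6.4]
gripper_width: 11.5
gripper_force: 25.0
time_s: 13.1
ee_pos: [504.8, 171.3, 49.4]
ee_rot: [-179.9, -0.0, 107.8]
force: [-4.7, -1.7, 6.0]
gripper_width: 11.7
gripper_force: 25.0
```

```bash
python3 -m crank '[{"dx":0.0025,"dy":0.0008,"dz":0.0001,"yaw":0},{"dx":0,"dy":0,"dz":0,"yaw":0},{"dx":0,"dy":0,"dz":0,"yaw":0}]'
python3 -m crank '[{"dx":0.0012,"dy":0.0004,"dz":0.0001,"yaw":0},{"dx":0,"dy":0,"dz":0,"yaw":0},{"dx":0,"dy":0,"dz":0,"yaw":0}]'
python3 -m crank '[{"dx":0.0012,"dy":0.0004,"dz":0,"yaw":0},{"dx":0,"dy":0,"dz":0,"yaw":0},{"dx":0,"dy":0,"dz":0,"yaw":0}]'
```

```text
time_s: 13.48
ee_pos: [506.7, 171.9, 49.5]
ee_rot: [-179.9, -0.0, 107.8]
force: [-5.0, -1.9, 6.2]
gripper_width: 11.4
gripper_force: 25.0
time_s: 13.85
ee_pos: [507.4, 172.2, 49.6]
ee_rot: [-179.8, -0.0, 107.8]
force: [-4.5, -1.6, 6.6]
gripper_width: 11.6
gripper_force: 25.0
time_s: 14.22
ee_pos: [508.2, 172.4, 49.5]
ee_rot: [-179.8, 0.0, 107.8]
force: [-5.3, -2.0, 5.7]
gripper_width: 12.1
gripper_force: 25.0
```

```bash
python3 -m crank '[{"dx":0.0012,"dy":0.0004,"dz":0.0001,"yaw":0},{"dx":0,"dy":0,"dz":0,"yaw":0},{"dx":0,"dy":0,"dz":0,"yaw":0}]'
python3 -m crank '[{"dx":0.0012,"dy":0.0004,"dz":0,"yaw":0},{"dx":0,"dy":0,"dz":0,"yaw":0},{"dx":0,"dy":0,"dz":0,"yaw":0}]'
```

```text
time_s: 14.6
ee_pos: [508.3, 172.4, 49.5]
ee_rot: [-179.7, 0.0, 107.8]
force: [-6.8, -2.1, 8.7]
gripper_width: 12.1
gripper_force: 25.0
time_s: 14.98
ee_pos: [508.3, 172.4, 49.5]
ee_rot: [-179.6, 0.0, 107.8]
force: [-7.2, -3.4, 9.4]
gripper_width: 11.9
gripper_force: 25.0
```

Movement has stopped against the posts. I'll push slightly more, raise to the lips, then look before letting go.

```bash
python3 -m crank '[{"dx":0.0012,"dy":0.0004,"dz":0.001,"yaw":0},{"dx":0,"dy":0,"dz":0.0008,"yaw":0},{"dx":0,"dy":0,"dz":0,"yaw":0},{"dx":0,"dy":0,"dz":0,"yaw":0}]'
python3 -m crank '[{"dx":0,"dy":0,"dz":0.001,"yaw":0},{"dx":0,"dy":0,"dz":0,"yaw":0},{"dx":0,"dy":0,"dz":0,"yaw":0}]'
python3 - <<'E'
from workcell import eyes,telemetry
import cv2,numpy as np
print(telemetry.state()["torque"])
t=eyes.grab_frame("top")[:,:,::-1];s=np.mean([eyes.grab_frame("scene")[:,:,::-1] for _ in range(3)],0).astype(np.uint8)
o=np.hstack([cv2.resize(t[180:240,235:285],None,fx=8,fy=8,interpolation=2),cv2.resize(s[150:210,268:318],None,fx=8,fy=8,interpolation=2)])
cv2.imwrite("pics/c7.png",o)
E
```

```text
time_s: 15.48
ee_pos: [508.5, 172.5, 49.8]
ee_rot: [-179.5, 0.0, 107.8]
force: [-8.8, -1.7, 3.1]
gripper_width: 12.2
gripper_force: 25.0
time_s: 15.85
ee_pos: [508.4, 172.4, 50.5]
ee_rot: [-179.5, 0.0, 107.8]
force: [-7.5, -2.6, 3.0]
gripper_width: 11.7
gripper_force: 25.0
[-0.56460091  1.45793634  0.18623453]
```

View pics/c7.png

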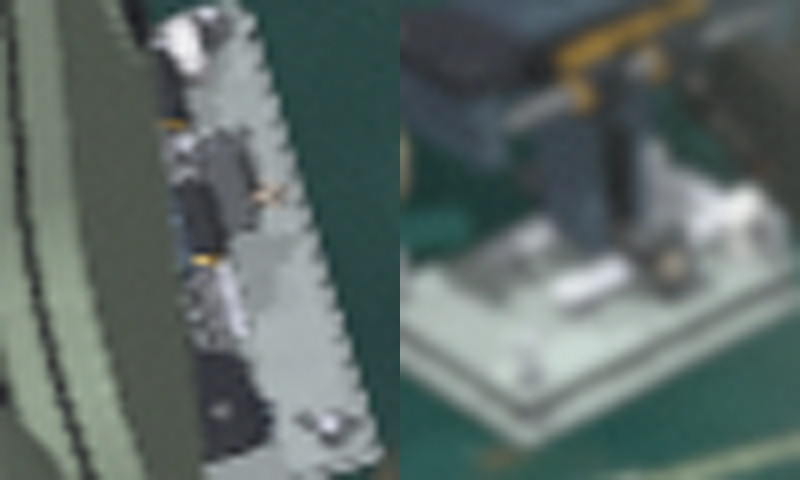

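The roller is under the right lip; its shaft tip shows beyond the hook at crop (268,192) in the top view, and the plate is down. I'll raise it a bit more, then let go.

```bash
python3 -m crank '[{"dx":0,"dy":0,"dz":0.001,"yaw":0},{"dx":0,"dy":0,"dz":0,"yaw":0},{"dx":0,"dy":0,"dz":0,"yaw":0}]'
python3 -m crank '[{"dx":-0.0015,"dy":-0.0005,"dz":0,"yaw":0},{"dx":0,"dy":0,"dz":0,"yaw":0}]'
python3 -m crank '[{"dx":0,"dy":0,"dz":0,"yaw":0},{"dx":0,"dy":0,"dz":0,"yaw":0},{"dx":0,"dy":0,"dz":0,"yaw":0},{"dx":0,"dy":0,"dz":0,"yaw":0}]' 0.33
```

```text
time_s: 16.42
ee_pos: [508.5, 172.5, 51.3]
ee_rot: [-179.5, 0.0, 107.8]
force: [-7.8, -2.9, 2.4]
gripper_width: 12.0
gripper_force: 25.0
time_s: 16.68
ee_pos: [508.4, 172.4, 51.6]
ee_rot: [-179.6, 0.0, 107.8]
force: [-6.3, -2.8, 2.2]
gripper_width: 11.7
gripper_force: 25.0
time_s: 17.18
ee_pos: [511.7, 173.5, 52.8]
ee_rot: [179.9, -0.0, 107.8]
force: [0.7, 0.1, -0.3]
gripper_width: 30.1
gripper_force: 0.0
```

```bash
python3 -m crank '[{"dx":-0.002,"dy":-0.0007,"dz":0.005,"yaw":0},{"dx":0,"dy":0,"dz":0.02,"yaw":0},{"dx":0,"dy":0,"dz":0.05,"yaw":0},{"dx":0,"dy":0,"dz":0.06,"yaw":0},{"dx":0,"dy":-0.06,"dz":0.03,"yaw":0},{"dx":0,"dy":-0.06,"dz":0,"yaw":0},{"dx":0,"dy":-0.06,"dz":0,"yaw":0},{"dx":0,"dy":-0.06,"dz":0,"yaw":0},{"dx":0,"dy":-0.06,"dz":0,"yaw":0},{"dx":0,"dy":-0.06,"dz":0,"yaw":0}]'
python3 -m crank '[{"dx":0,"dy":0,"dz":0,"yaw":0},{"dx":0,"dy":0,"dz":0,"yaw":0},{"dx":0,"dy":0,"dz":0,"yaw":0}]'
python3 - <<'E'
from workcell import eyes
import cv2,numpy as np
t=np.mean([eyes.grab_frame("top")[:,:,::-1] for _ in range(3)],0).astype(np.uint8);s=np.mean([eyes.grab_frame("scene")[:,:,::-1] for _ in range(3)],0).astype(np.uint8)
o=np.hstack([cv2.resize(t[175:250,220:285],None,fx=6,fy=6,interpolation=2),cv2.resize(s[145:220,255:320],None,fx=6,fy=6,interpolation=2)])
cv2.imwrite("pics/c8.png",o)
E
```

```text
time_s: 18.42
ee_pos: [509.8, -116.8, 186.3]
ee_rot: [179.9, 0.1, 107.8]
force: [1.1, 0.4, 0.0]
gripper_width: 30.1
gripper_force: 0.0
time_s: 18.8
ee_pos: [509.7, -114.0, 185.2]
ee_rot: [180.0, -0.0, 107.9]
force: [0.3, -0.2, 0.5]
gripper_width: 30.4
gripper_force: 0.0
```

View pics/c8.png

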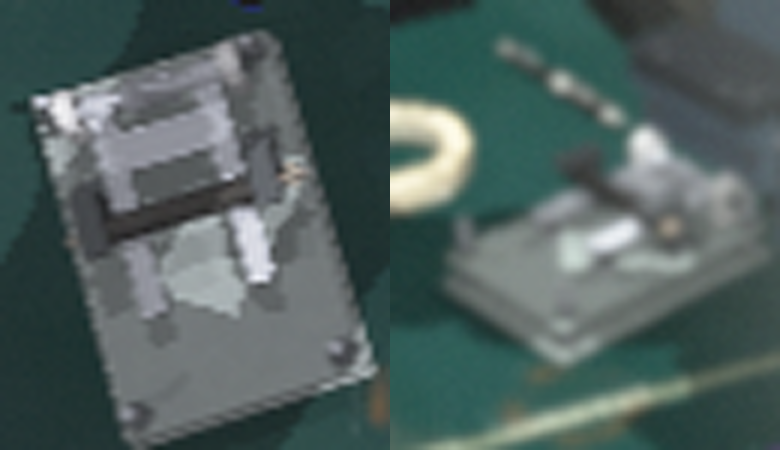

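The roller sits behind both hooks' lips, with shaft tips at crop (70,242) and (300,170), and the plate is down. A quick numerical check of the centring follows.

```bash
python3 - <<'E'
from h import *
p=(502.2,170.7,17.8);a=np.radians(p[2]);R=np.array([[np.cos(a),np.sin(a)],[-np.sin(a),np.cos(a)]])
for nm,u,v,z in(("Ltip",70,242,49),("Rtip",300,170,49),("Lhook out",76,222,62),("Rhook out",281,150,62),("Lhook in",110,215,62),("Rhook in",247,170,62),("tineL out",136,318,43),("tineL in",168,310,43),("tineR in",246,285,43),("tineR out",274,275,43)):
    print(nm,(R@(ray("top",u/6-.42+220,v/6-.42+175,z)[:2]-p[:2])).round(1))
E
```

```text
Ltip [ 6.1 48. ]
Rtip [  7.2 -52.1]
Lhook out [10.9 41.1]
Rhook out [ 15.1 -47.9]
Lhook in [ 9.6 27. ]
Rhook in [ 11.1 -32.1]
tineL out [-31.8  30.9]
tineL in [-32.5  17.3]
tineR in [-32.  -16.7]
tineR out [-31.4 -29.1]
```

```bash
python3 -c "
from workcell import ticket;print(ticket.job_done())"
```

```text
the job is handed in; nothing more can be done
None
```

The roller is clamped under both hook lips against the posts, held by the spring with the arm clear. By the last picture it sits about 2 mm off centre, and the highest downward force I read on the plate was about 17 N. I handed the job in and saw no verdict.

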